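# Close a two-part plaster mould and lock its clamp lever

## Robot

A 6-joint arm with a two-finger parallel gripper is mounted at the origin on the work surface. World frame = base frame: x ahead of the robot, y to its left, z up, the work surface at z = 0. Lengths are in m, angles in degrees, forces in N, time in s.
With the tool pointing down it reaches from about 0.425 to 0.95 m from the base axis. Payload 14.7 kg.
Tool frame: the origin (TCP) lies between the finger pads; the fingertips stand r.tcp_to_tips ahead of it and the grasp point (between the pads) lies 8 mm behind it (r.tcp_to_tips is the distance from the TCP to the fingertips, in m); x points along the fingers, y is the direction in which the jaws open and shut, and the axes are right-handed (so a half turn about x gives the same grasp; the last joint's range is limited). The gripper opens to 85 mm and grips with 20 to 120 N. Pads are 22 mm wide; open, the fingers measure 114 mm over their backs; the gripper's body (76 mm by 85 mm) begins 54 mm behind the grasp point. The pads swing forward as they close: fully open they stand 13 mm farther back than shut.
Start: joints at [-67.701, 27.513, 91.461, -0, 61.026, -2.67], TCP at [0.274, -0.589, 0.242] pointing down, gripper open.
Joint ranges: [-157.49, 157.49], [-46.99, 117.5], [13.45, 153.17], [-89.5, 269.5], [5.16, 153.95], [-167.48, 167.48]. Speed limits (degrees/s): [108.29, 108.29, 136.94, 172.46, 172.46, 172.46].

## Interface

Orientations are given as a 3x3 rotation matrix whose columns are the frame's x, y, z axes.
In Python, from cell import r, optics, finder gives the robot as it stands.
- The arm moves only by the tool step_arm, never from a script. Its arguments are lists of equal length, an entry for each row: "xyz": the shift along the tool's x, y, z in m, a list of three; "twist": the turn, a rotation vector about the tool's x, y, z in degrees, a list of three; "fingers": the closure, from 0 (fully open) to 1 (shut). In form: {"xyz": [[dx, dy, dz], ...], "twist": [[rx, ry, rz], ...], "fingers": [fingers, ...]}. A call has 1 to 10 rows; each row shifts and turns the commanded pose from where the row before left it, along the tool's axes as they then stand; what a row does not reach is not made up. A row lasts 1/8 s, in which the tool goes at most 62.5 mm and 10.7 degrees, less where a joint would pass 70% of its speed; a pose out of reach is approached as far as the arm can. A call with a gripper value outside its range is refused whole. The fingers move at their own pace and stop on an object; "force" is the grip in N (left out, the last holds). Time passes only in rows, so rows that do not move let the fingers close. It gives the time, the measured TCP pose, the force and the opening at its end, in the units of the state.
- r.get_state(): the state, without advancing time (a new reading comes with each control period).
- optics.capture(name): name is "side" or "top" or "wrist"; returns the picture (480x640x3 uint8, blue, green, red); there is no depth.
- optics.get_calibration(name): a dict with "camera_matrix" (3x3 intrinsics, pixels), "dist" ([k1, k2, p1, p2, k3] as OpenCV has them; the pictures are not rectified), "world_to_cam" (4x4, takes a point from world to camera coordinates); the wrist camera has in their place "T_tool_cam" (4x4, takes a point from camera to tool coordinates, whose origin is the TCP and whose axes are the tool frame's). Camera axes: x right, y down, z forward; pixel columns grow to the right and rows downward; lengths in m; the calibration is good to about 2 mm. A picture is of the moment at which its call begins: read the wrist's pose just before it. get_calibration takes no time and is no camera call.
- r.hand_in(): hands the job in, once; it reports no verdict.
Trained networks look in the newest picture that a camera, given by its name, has taken for a name from the list of things; names that differ only in an ending like _2 or _b are one class to them, and where a whole thing is asked for, a point or a joint stands for the part that bears it (a point fixed in the world has none). Each returns a list of dicts, best first, with "score" (0 to 1); they miss things now and then, are a little off and sometimes report something else, mostly with a low value. They report only what shows in the picture. A call takes as long as a camera call.
- finder.cut_out(camera, name): "mask" (480x640 bool, what is visible of it).
- finder.place_of(camera, name): "centre" ([x, y, z] in m, in world coordinates, good to about 4 mm: a listed point, or the origin of a listed thing).
The state is a dict: "time_s": time; "joint_pos": joint angles; "joint_vel": joint speeds; "tau": joint torques, N m; "position": TCP position; "ee_rot": TCP orientation; "ft_force": force on the tool from outside, world axes, zero at the start; "moment": the same for the moment, N m; "width": opening from 0.0 (shut) to 1.0 (fully open).
Only numpy, scipy, OpenCV 4.12 (cv2) and the standard library are available. Lean on these libraries where they do the work, as an engineer would, in place of code of your own. Each camera call takes 0.05 s, during which the arm holds its last target. There are 200 camera calls.

## Task

Close up the plaster mould for storage. Lower its loose top half over the two guide pins of the mould rig, without dropping it, until it sits flat on the lower half. Then lift the spring collar on the clamp lever, swing the lever over so that its arm holds the top half down, and let the collar drop into its notch; leave the cup, pot, jar and vase where they stand.

Things in the scene. Friction and masses are not known exactly. Their poses are not given: they have to be found in the camera images.
- mould_top: Loose top half of the mould, about 0.7 kg: plaster block 140 x 100 x 26 mm under a plywood plate 230 x 110 x 12 mm (long side along x; underside 26, top 38 mm above the origin) with a bar handle on top. Origin: centre of the plaster's underside, on which it stands; z up. Through holes of 15 mm diameter in the plate at x = -95 and +95 mm, y = 0. Fits either way round.
- top_handle (a point): Middle of the top half's bar handle, 73 mm above its underside, right above its centre. The steel bar is 14 mm thick, 110 mm long over its ends, runs along the top half's x and leaves 28 mm free above the plate. Axes as mould_top.
- mould_rig: The mould rig, fixed to the bench. Origin: centre of the underside of its plywood board, 270 mm (x) by 224 mm (y), 15 mm thick; z up. The lower plaster half stands on it towards -y, the clamp bracket with its lever towards +y.
- mould_seat (a point): Centre of the upper face of the lower plaster half (140 x 100 mm, shallow round hollow in it), 51 mm above the bench, where mould_top's origin must come to rest, long sides parallel. Axes as mould_rig; the clamp is on its +y side.
- pin_a (a point): Tip of one of the two upright steel guide pins, at x = -95 mm, y = 0 from mould_seat, 110 mm above the bench (59 mm above mould_seat). Pin diameter 12 mm, tapered to 5 mm over the last 12 mm.
- pin_b (a point): Tip of the other guide pin, of the same form, at x = +95 mm, y = 0 from mould_seat.
- clamp_pivot (a point): Axis of the clamp lever, 101 mm above the bench, 120 mm from mould_seat along +y. Axes as mould_rig: the lever swings about x, in the y-z plane. Steel bracket of two cheeks, 30 mm over their outer faces (42 mm over the pivot bolt), with a notched round rim of 60 mm radius about the pivot, on its upper and +y side. With the lever open all of the clamp stays below 205 mm above the bench.
- clamp_lever (a joint): Angle of the clamp lever, rad. 0: open, stem leaning 45 degrees from upright towards +y. 1.134: locked, stem leaning 20 degrees from upright towards -y (over the mould), arm level on the seated top half. Play 0.02 to 0.03 in both notches, stop at 1.150. The 10 mm stem ends in a 16 mm nut, 132 mm from the pivot. Swings easily (under 3 N) with the collar lifted; held fast otherwise.
- clamp_pad (a point): Rubber pad, 18 mm across, under the end of the lever's 90 mm arm (centre of its lower face). Lever open: the arm stands up, 15 mm or more clear of the path of the top half's plate. Locked: the pad rests on the plate, about 16 mm in from its long edge.
- lock_collar (a joint): How far the sprung collar is lifted along the stem, away from the pivot, m. 0: its cross pin lies in a notch of the rim. 0.008: the pin just clears the rim, or rides on it between the notches. 0.014: most. The spring takes 6 N at first, 9 N at the top. Let go between the notches, the collar rides on the rim and snaps down when the lever comes over a notch.
- collar_grip (a point): Middle of the collar, on its axis: a grooved aluminium sleeve 30 mm in diameter, 32 mm long, on the stem, 94 mm from the pivot when down. z runs along the stem away from the pivot, x along the pivot axis. The stem's end stands 38 mm beyond this point. Taken along x (a finger on each side of the swing plane) the lever can turn between the fingers.
- water_cup: Bystander: clear plastic cup, 82 mm across, 105 mm high; origin at the centre of its base.
- pinch_pot: Bystander: dull green clay pot, 84 mm across, 62 mm high; origin at the centre of its base.
- glaze_jar: Bystander: jar with a yellow lid, 72 mm across, 85 mm high; origin at the centre of its base.
- clay_vase: Bystander: terracotta vase, 100 mm across, 135 mm high; origin at the centre of its base.

How it is judged:
By the outcome, as a careful person would: the job done as asked, in the order asked, and still so for the second after the job is handed in, with the robot touching nothing.
It also fails if it takes over 72 s, if anything falls off the work surface, if the arm or the gripper's body presses on something with over 40 N, if the wrist force passes 120 N, or if a joint passes its speed limit or range.

## Working session

There is one attempt and no reset: what is moved stays moved. The work goes in short steps, Python scripts to look and compute and a tool call to move; the robot and the scene stay as the last step left them, time stands still between calls to the robot, and variables do not carry over. Pictures are saved under pics/ and viewed, about 8 in all and at most 12, crops included, and the job is handed in when it is done.

Besides the shell and the picture viewer there is one more tool, called after "Emit:" as name(argument=value, ...) on one line, values as JSON. step_arm: Moves the arm, as the interface text tells. Its arguments: {"type":"object","properties":{"xyz":{"type":"array","items":{"type":"array","items":{"type":"number"}}},"twist":{"type":"array","items":{"type":"array","items":{"type":"number"}}},"fingers":{"type":"array","items":{"type":"number"}},"force":{"type":"number"}},"required":["xyz","twist","fingers"]}

```bash
ls; mkdir -p pics; python3 - <<'E'
from cell import r, optics, finder
import cv2, numpy as np
print(r.get_state(), r.tcp_to_tips)
for c in ("side","top"):
    im=optics.capture(c); cv2.imwrite(f"pics/{c}0.png",im)
    for n in ("mould_top","top_handle","mould_rig","mould_seat","pin_a","clamp_pivot","collar_grip","clamp_pad","water_cup","pinch_pot","glaze_jar","clay_vase"):
        try: print(c,n,[(np.round(d["centre"],4).tolist(),round(d["score"],2)) for d in finder.place_of(c,n)][:3])
        except Exception as e: print(c,n,e)
a=cv2.imread("pics/side0.png");b=cv2.imread("pics/top0.png")
E
```

```text
pics
{'time_s': 0.0, 'joint_pos': array([-6.77026533e+01,  2.75518434e+01,  9.14960110e+01, -7.40027577e-04,
        6.10249802e+01, -2.67061609e+00]), 'joint_vel': array([-0.034738  , -0.06043145, -0.06602227, -0.14418019, -0.05232771,
        0.09793626]), 'tau': array([-4.44251869e-03, -9.50648189e+01, -4.30192602e+01, -1.95282410e-04,
        1.18307551e-02,  1.47761705e-05]), 'position': array([ 0.2742222 , -0.58886161,  0.24163516]), 'ee_rot': array([[-4.92765583e-04,  4.22116794e-01, -9.06541322e-01],
       [ 1.17186431e-03, -9.06540566e-01, -4.22117079e-01],
       [-9.99999192e-01, -1.27034819e-03, -4.79516146e-05]]), 'ft_force': array([-0.32915729, -0.10882976, -0.20249453]), 'moment': array([ 0.02267889, -0.01196269, -0.0362633 ]), 'width': 1.0030451530166964} 0.011
side mould_top [([0.5323, 0.2031, 0.0004], 0.77), ([0.5387, -0.1939, 0.0018], 0.52)]
side top_handle [([0.5325, 0.2092, 0.0716], 0.66)]
side mould_rig [([0.5386, -0.1918, -0.001], 0.89)]
side mould_seat [([0.5192, -0.2365, 0.049], 0.75)]
side pin_a [([0.4283, -0.209, 0.1075], 0.68), ([0.6086, -0.2657, 0.1133],
[... 535 characters left out ...]
.0029], 0.83)]
top top_handle [([0.5266, 0.2045, 0.0752], 0.57)]
top mould_rig [([0.5342, -0.1893, 0.0051], 0.59)]
top mould_seat [([0.5198, -0.2325, 0.0526], 0.86), ([0.7795, 0.0913, -0.0017], 0.67)]
top pin_a [([0.6132, -0.269, 0.1145], 0.89), ([0.4348, -0.2064, 0.109], 0.64)]
top clamp_pivot [([0.5562, -0.1254, 0.0996], 0.95), ([0.5319, 0.2053, 0.0766], 0.72), ([0.7771, -0.1035, 0.0011], 0.72)]
top collar_grip [([0.5811, -0.0586, 0.1698], 0.68)]
top clamp_pad [([0.5442, -0.162, 0.1682], 0.59)]
top water_cup [([0.78, 0.0933, 0.0004], 0.86)]
top pinch_pot [([0.7734, -0.1038, 0.0016], 0.94)]
top glaze_jar [([0.5779, 0.5341, -0.0029], 0.57), ([0.5437, -0.1619, 0.1713], 0.47)]
top clay_vase []
```

View pics/top0.png

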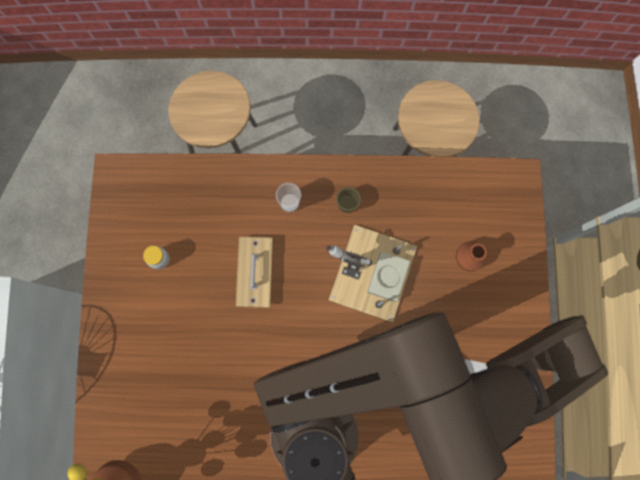

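View pics/side0.png

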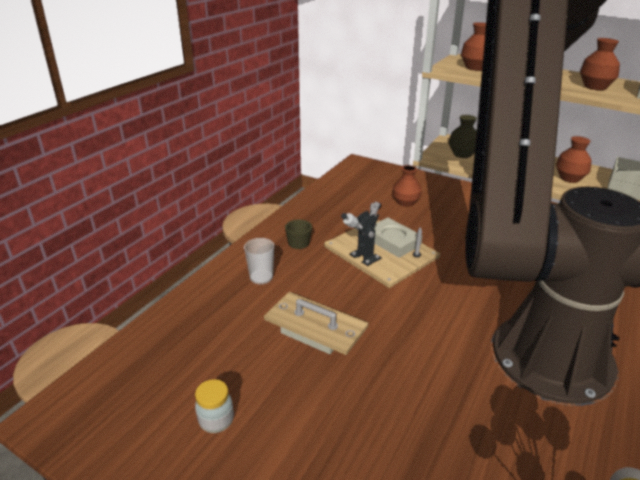

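```bash
cat > h.py <<'E'
from cell import r, optics, finder
import cv2, numpy as np
from scipy.spatial.transform import Rotation as Ro
np.set_printoptions(precision=4,suppress=True)
def down(yaw):  # tool down, tool y at world angle yaw (deg)
    a=np.radians(yaw); y=np.array([np.cos(a),np.sin(a),0]); x=np.array([0,0,-1.]); return np.c_[x,y,np.cross(x,y)]
def delta(p,R,p1,R1=None):
    "tool-frame shift and twist from pose to target"
    print("shift",R.T@(np.array(p1)-p), "twist", Ro.from_matrix(R.T@R1).as_rotvec(degrees=True) if R1 is not None else "")
def ray(cam,uv,s=None):
    c=optics.get_calibration(cam); K,D=np.array(c["camera_matrix"]),np.array(c["dist"])
    n=cv2.undistortPoints(np.array(uv,float).reshape(-1,1,2),K,D).reshape(-1,2)
    d=np.c_[n,np.ones(len(n))]
    if cam=="wrist":
        T=np.eye(4);T[:3,:3]=s["ee_rot"];T[:3,3]=s["position"];T=T@np.array(c["T_tool_cam"])
    else: T=np.linalg.inv(c["world_to_cam"])
    return T[:3,3],d@T[:3,:3].T
def onz(cam,uv,z,s=None):
    o,d=ray(cam,uv,s); return o+d*((z-o[2])/d[:,2])[:,None]
def proj(cam,P,s=None):
    c=optics.get_calibration(cam)
    if cam=="wrist":
        T=np.eye(4);T[:3,:3]=s["ee_rot"];T[:3,3]=s["position"];W=np.linalg.inv(T@np.array(c["T_tool_cam"]))
    else: W=np.array(c["world_to_cam"])
    return cv2.projectPoints(np.atleast_2d(P).astype(float),cv2.Rodrigues(W[:3,:3])[0],W[:3,3],np.array(c["camera_matrix"]),np.array(c["dist"]))[0].reshape(-1,2)
E
python3 - <<'E'
from h import *
c=optics.get_calibration("wrist");print(c["T_tool_cam"],c["camera_matrix"])
s=r.get_state();p,R=s["position"],s["ee_rot"]
delta(p,R,[.45,-.24,.36]); delta([.45,-.24,.36],R,[.5,.2,.36],down(-90)); delta([.45,-.24,.36],R,[.5,.2,.36],down(-108.4))
E
```

```text
[[-0.0007 -0.3269  0.9451 -0.1315]
 [ 1.      0.0009  0.001   0.0003]
 [-0.0012  0.9451  0.3269 -0.0845]
 [ 0.      0.      0.      1.    ]] [[375.4756   0.     319.8878]
 [  0.     375.4756 243.0771]
 [  0.       0.       1.    ]]
shift [-0.1177 -0.2425 -0.3066] twist 
shift [-0.     -0.3778 -0.2311] twist [24.9706  0.0013 -0.0027]
shift [-0.     -0.3778 -0.2311] twist [43.3706  0.0009 -0.003 ]
```

Emit:
step_arm(xyz=[[-0.012, -0.022, -0.041], [-0.012, -0.022, -0.041], [-0.012, -0.022, -0.041], [-0.012, -0.022, -0.041], [-0.012, -0.022, -0.041], [-0.012, -0.022, -0.041], [-0.012, -0.022, -0.041], [-0.012, -0.022, -0.041], [-0.012, -0.022, -0.041], [-0.012, -0.022, -0.041]], twist=[[0, 0, 0], [0, 0, 0], [0, 0, 0], [0, 0, 0], [0, 0, 0], [0, 0, 0], [0, 0, 0], [0, 0, 0], [0, 0, 0], [0, 0, 0]], fingers=[0, 0, 0, 0, 0, 0, 0, 0, 0, 0])

```text
time_s: 2.55
position: [0.554, -0.2154, 0.3628]
ee_rot: [[0.0, 0.422, -0.907], [-0.0, -0.907, -0.422], [-1.0, 0.0, -0.0]]
ft_force: [0.5, -0.5, 0.2]
width: 0.999
```

Emit:
step_arm(xyz=[[0, 0, 0], [0, 0, 0]], twist=[[0, 0, 0], [0, 0, 0]], fingers=[0, 0])

```text
time_s: 2.8
position: [0.553, -0.2167, 0.3621]
ee_rot: [[-0.0, 0.423, -0.906], [-0.0, -0.906, -0.423], [-1.0, -0.0, 0.0]]
ft_force: [-0.2, -0.8, 0.3]
width: 0.997
```

```bash
python3 - <<'E'
from h import *
s=r.get_state();print(s["position"],s["time_s"],s["ft_force"])
im=optics.capture("wrist")
for n in ("mould_seat","pin_a","clamp_pivot","collar_grip","clamp_pad"):
    print(n,[(np.round(d["centre"],4).tolist(),round(d["score"],2)) for d in finder.place_of("wrist",n)][:3])
R=s["ee_rot"];seat=np.array([.5205,-.235,.051]);a=np.radians(-18.4);ux=np.array([np.cos(a),np.sin(a),0])
P=np.array([seat-.095*ux+[0,0,.059],seat+.095*ux+[0,0,.059]])
uv=proj("wrist",P,s);print(uv)
cv2.imwrite("pics/w1.png",im)
delta(s["position"],R,[.53,.2,.36],down(-90))
E
```

```text
[ 0.553  -0.2167  0.3621] 2.8 [-0.2403 -0.7632  0.3112]
mould_seat [([0.5218, -0.2362, 0.0489], 0.73)]
pin_a [([0.6106, -0.2712, 0.1099], 0.93), ([0.426, -0.2071, 0.1118], 0.69)]
clamp_pivot [([0.5552, -0.1249, 0.1024], 0.7)]
collar_grip [([0.5765, -0.0575, 0.164], 0.81)]
clamp_pad [([0.5412, -0.1647, 0.174], 0.9), ([0.6074, -0.2675, 0.109], 0.39)]
[[264.151  291.1918]
 [386.2596 168.6264]]
shift [ 0.0021 -0.3874 -0.1554] twist [25.0085  0.0274  0.0004]
```

View pics/w1.png

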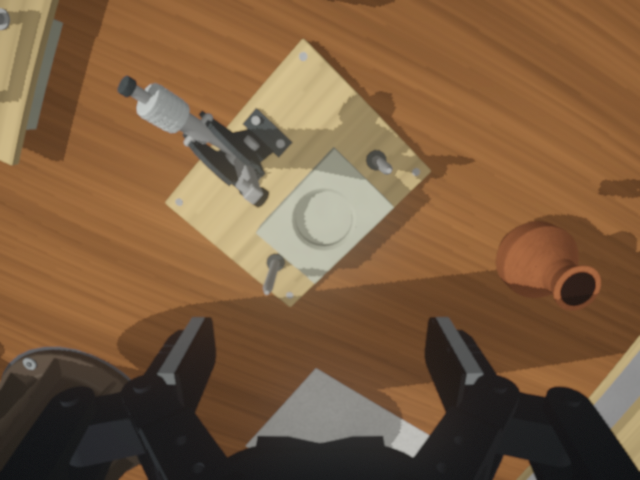

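```bash
python3 - <<'E'
from h import *
s=r.get_state()
im=cv2.imread("pics/w1.png")
seat=np.array([.5203,-.2364,.051])
def crop(c,w=40):
    return cv2.resize(im[c[1]-w:c[1]+w,c[0]-w:c[0]+w],(400,400),interpolation=cv2.INTER_CUBIC)
cv2.imwrite("pics/z1.png",np.hstack([crop((268,278)),crop((388,166))]))
for a in (-18.6,):
    a=np.radians(a);ux=np.array([np.cos(a),np.sin(a),0]);uy=np.array([-ux[1],ux[0],0])
    for sg in (-1,1): print(proj("wrist",[seat+sg*.095*ux+[0,0,z] for z in (-.036,.047,.059)],s))
    print(proj("wrist",[seat+i*.07*ux+j*.05*uy for i,j in((1,1),(1,-1),(-1,-1),(-1,1))],s))
# corner detection of seat face
g=cv2.cvtColor(im,cv2.COLOR_BGR2GRAY)
c=np.array([[[336,151]],[[394,206]],[[320,282]],[[257,231]]],np.float32)
c=cv2.cornerSubPix(g,c,(5,5),(-1,-1),(3,50,.01));print(c.reshape(-1,2))
print(onz("wrist",c,.051,s))
E
```

```text
[[274.246  260.3816]
 [266.1447 286.7699]
 [264.733  291.3797]]
[[374.1886 158.5331]
 [385.1147 167.4877]
 [387.0662 169.0901]]
[[332.7955 147.5702]
 [392.0187 205.9883]
 [312.8079 282.416 ]
 [253.9225 231.6389]]
[[334.093  147.1404]
 [393.476  207.2884]
 [320.     282.    ]
 [255.2153 232.3891]]
[[ 0.6037 -0.2125  0.051 ]
 [ 0.57   -0.3085  0.051 ]
 [ 0.4425 -0.2697  0.051 ]
 [ 0.4697 -0.1685  0.051 ]]
```

View pics/z1.png

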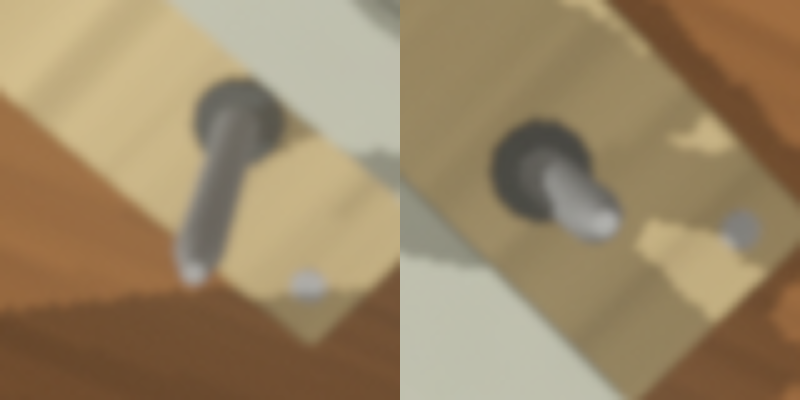

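```bash
python3 - <<'E'
from h import *
s=r.get_state()
P=onz("wrist",[[266.6,292],[389,170.8]],.110,s);print(P,P.mean(0),np.linalg.norm(P[1]-P[0]))
d=P[1]-P[0];print(np.degrees(np.arctan2(d[1],d[0])))
E
```

```text
[[ 0.4304 -0.2083  0.11  ]
 [ 0.6096 -0.2693  0.11  ]] [ 0.52   -0.2388  0.11  ] 0.18930318956219802
-18.794743085564328
```

Emit:
step_arm(xyz=[[0, -0.037, -0.015], [0, -0.037, -0.015], [0, -0.037, -0.015], [0, -0.037, -0.015], [0, -0.037, -0.015], [0, -0.037, -0.015], [0, -0.037, -0.015], [0, -0.037, -0.015], [0, -0.037, -0.015], [0, -0.037, -0.015]], twist=[[0, 0, 0], [0, 0, 0], [0, 0, 0], [0, 0, 0], [0, 0, 0], [0, 0, 0], [0, 0, 0], [0, 0, 0], [0, 0, 0], [0, 0, 0]], fingers=[0, 0, 0, 0, 0, 0, 0, 0, 0, 0])

```text
time_s: 4.35
position: [0.5329, 0.1829, 0.3624]
ee_rot: [[0.0, 0.422, -0.907], [-0.0, -0.907, -0.422], [-1.0, 0.0, -0.0]]
ft_force: [-1.2, 0.5, 0.7]
width: 1.003
```

Emit:
step_arm(xyz=[[0, 0, 0], [0, 0, 0], [0, 0, 0], [0, 0, 0]], twist=[[9, 0, 0], [9, 0, 0], [7, 0, 0], [0, 0, 0]], fingers=[0, 0, 0, 0])

```text
time_s: 4.85
position: [0.5331, 0.1817, 0.3623]
ee_rot: [[-0.0, -0.0, -1.0], [-0.0, -1.0, 0.0], [-1.0, 0.0, 0.0]]
ft_force: [0.7, -0.1, -0.8]
width: 0.995
```

```bash
python3 - <<'E'
from h import *
s=r.get_state();print(s["position"],s["ee_rot"],s["time_s"],s["joint_pos"])
im=optics.capture("wrist")
for n in ("mould_top","top_handle"):
    print(n,[(np.round(d["centre"],4).tolist(),round(d["score"],2)) for d in finder.place_of("wrist",n)][:3])
c=np.array([.53,.2065,0])
print(proj("wrist",[c+[0,0,.073],c+[.095,0,.038],c+[-.095,0,.038],c+[.115,.055,.038],c+[.115,-.055,.038],c+[-.115,-.055,.038],c+[-.115,.055,.038]],s))
cv2.imwrite("pics/w2.png",im)
E
```

```text
[0.5331 0.1817 0.3623] [[-0.0001 -0.0004 -1.    ]
 [-0.     -1.      0.0004]
 [-1.      0.      0.0001]] 4.85 [ 15.7366  14.6324  93.8916   0.      71.4814 105.7587]
mould_top [([0.5297, 0.2085, -0.0004], 0.71)]
top_handle [([0.5289, 0.2032, 0.0703], 0.89)]
[[297.5328 195.0472]
 [297.8863 107.8864]
 [300.3587 261.2437]
 [249.4928  89.9508]
 [345.9285  89.6656]
 [342.1315 275.2885]
 [259.1901 275.1896]]
```

View pics/w2.png

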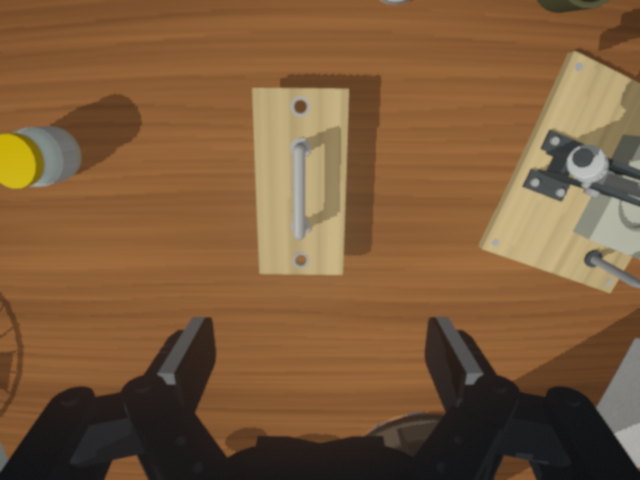

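```bash
python3 - <<'E'
from h import *
from scipy.optimize import least_squares
s=r.get_state()
g=cv2.imread("pics/w2.png",0)
c=np.array([[252,88],[350,89],[343,275],[260,275]],np.float32).reshape(-1,1,2)
c=cv2.cornerSubPix(g,c,(6,6),(-1,-1),(3,50,.01)).reshape(-1,2);print(c)
uv=np.vstack([c,[[300,106],[301,261]]])
M=np.array([[.115,.055],[.115,-.055],[-.115,-.055],[-.115,.055],[.095,0],[-.095,0]])
def f(q):
    a=q[2];X=M@np.array([[np.cos(a),np.sin(a)],[-np.sin(a),np.cos(a)]])+q[:2]
    return (proj("wrist",np.c_[X,np.full(6,.038)],s)-uv).ravel()
o=least_squares(f,[.53,.206,0],x_scale=[.01,.01,.01]);print(o.x,np.degrees(o.x[2]),o.fun)
x,y,a=o.x
delta(s["position"],s["ee_rot"],[x,y,.15],down(-90+np.degrees(a)))
E
```

```text
[[251.6959  87.5191]
 [348.4889  88.3062]
 [342.2041 273.9829]
 [259.0706 273.1506]]
[ 0.5319  0.2051 -0.0087] -0.5009573788178545 [ 0.0901  0.0896 -0.1447  0.1551  0.1247  0.3693  0.2042  0.2766  0.049
  0.1454 -0.3149 -1.1428]
shift [ 0.2123 -0.0233  0.0011] twist [0.5994 0.0012 0.0016]
```

Emit:
step_arm(xyz=[[0.03, -0.023, 0.001], [0.05, 0, 0], [0.05, 0, 0], [0.05, 0, 0], [0.05, 0, 0], [0.04, 0, 0], [0.016, 0, 0], [0.01, 0, 0], [0, 0, 0]], twist=[[0.6, 0, 0], [0, 0, 0], [0, 0, 0], [0, 0, 0], [0, 0, 0], [0, 0, 0], [0, 0, 0], [0, 0, 0], [0, 0, 0]], fingers=[0, 0, 0, 0, 0, 0, 0, 0, 0])

```text
time_s: 6.12
position: [0.5324, 0.2051, 0.0668]
ee_rot: [[0.001, -0.011, -1.0], [0.0, -1.0, 0.011], [-1.0, -0.0, -0.001]]
ft_force: [-0.6, 0.4, -0.9]
width: 1.0
```

Emit:
step_arm(xyz=[[0, 0, 0], [0, 0, 0], [0, 0, 0], [0, 0, 0], [0, 0, 0], [0, 0, 0], [0, 0, 0], [0, 0, 0]], twist=[[0, 0, 0], [0, 0, 0], [0, 0, 0], [0, 0, 0], [0, 0, 0], [0, 0, 0], [0, 0, 0], [0, 0, 0]], fingers=[1, 1, 1, 1, 1, 1, 1, 1], force=80)

```text
time_s: 7.12
position: [0.5322, 0.2051, 0.0666]
ee_rot: [[0.0, -0.011, -1.0], [0.0, -1.0, 0.011], [-1.0, -0.0, -0.0]]
ft_force: [-1.7, 1.0, 6.5]
width: 0.134
```

Emit:
step_arm(xyz=[[-0.01, 0, 0], [-0.03, 0, 0], [-0.045, 0, 0], [-0.05, 0, 0], [-0.05, 0, 0], [-0.045, 0, 0], [-0.03, 0, 0], [0, 0.02, 0], [0, 0.035, 0.001], [0, 0.035, 0.001]], twist=[[0, 0, 0], [0, 0, 0], [0, 0, 0], [0, 0, 0], [0, 0, 0], [0, 0, 0], [0, 0, 0], [0, 0, 0], [0, 0, 0], [0, 0, 0]], fingers=[1, 1, 1, 1, 1, 1, 1, 1, 1, 1])

```text
time_s: 8.38
position: [0.5278, 0.1134, 0.3251]
ee_rot: [[-0.002, -0.011, -1.0], [-0.001, -1.0, 0.011], [-1.0, 0.001, 0.002]]
ft_force: [-0.1, -0.0, -7.6]
width: 0.138
```

Emit:
step_arm(xyz=[[0, 0.04, 0.001], [0, 0.04, 0.001], [0, 0.04, 0.001], [0, 0.04, 0.001], [0, 0.04, 0.001], [0, 0.04, 0], [0, 0.04, 0], [0, 0.038, 0], [0, 0.025, 0], [0, 0.011, 0]], twist=[[0, 0, 0], [0, 0, 0], [0, 0, 0], [0, 0, 0], [0, 0, 0], [0, 0, 0], [0, 0, 0], [0, 0, 0], [0, 0, 0], [0, 0, 0]], fingers=[1, 1, 1, 1, 1, 1, 1, 1, 1, 1])

```text
time_s: 9.62
position: [0.5187, -0.2403, 0.325]
ee_rot: [[-0.002, -0.013, -1.0], [0.001, -1.0, 0.013], [-1.0, -0.001, 0.002]]
ft_force: [-0.1, 0.4, -7.4]
width: 0.135
```

Emit:
step_arm(xyz=[[0, 0, 0], [0, 0, 0], [0, 0, 0], [0, 0, 0], [0, 0, 0], [0, 0, 0]], twist=[[4, 0, 0], [5, 0, 0], [5, 0, 0], [4.1, 0, 0], [0, 0, 0], [0, 0, 0]], fingers=[1, 1, 1, 1, 1, 1])

```text
time_s: 10.38
position: [0.5198, -0.2386, 0.326]
ee_rot: [[-0.001, -0.319, -0.948], [0.0, -0.948, 0.319], [-1.0, -0.0, 0.001]]
ft_force: [-1.0, 0.9, -6.0]
width: 0.132
```

```bash
python3 - <<'E'
from h import *
s=r.get_state();print(s["position"],s["ee_rot"],s["time_s"],s["ft_force"],s["moment"],s["width"])
im=optics.capture("wrist");cv2.imwrite("pics/w3.png",im)
im2=optics.capture("side")
for c in("wrist","side"):
  print([(np.round(d["centre"],4).tolist(),round(d["score"],2)) for d in finder.place_of(c,"mould_top")][:2])
# predicted holes
R=s["ee_rot"];p=s["position"]
o=p+R@np.array([.0666,0,.0003]);print("o",o)
print(proj("wrist",[o+R@np.array([-.038,j*.055,i*.115])for i,j in((-1,-1),(-1,1),(1,1),(1,-1))]+[o+R@np.array([-.038,0,i*.095])for i in(-1,1)],s))
print(proj("wrist",[[.4304,-.2083,.11],[.6096,-.2693,.11]],s))
delta(p,R,[.520,-.2387,p[2]],down(-108.7))
cv2.imwrite("pics/w3.png",np.hstack([im,im2[100:,200:500]]) if 0 else np.hstack([im[:,80:540],im2[80:560,280:480].repeat(1,0)][:1]))
cv2.imwrite("pics/s3.png",im2)
E
```

```text
[ 0.5198 -0.2386  0.326 ] [[-0.0007 -0.3194 -0.9476]
 [ 0.0004 -0.9476  0.3194]
 [-1.     -0.0001  0.0008]] 10.375 [-1.0084  0.9246 -6.0366] [ 0.0073  0.0031 -0.0139] 0.13229800788877735
[([0.5168, -0.2353, 0.2563], 0.96)]
[([0.5207, -0.2405, 0.2618], 0.8)]
o [ 0.5194 -0.2385  0.2594]
[[178.7393  36.754 ]
 [459.9756  37.1009]
 [411.0439 471.8191]
 [227.1178 471.6859]
 [319.3292  88.6181]
 [319.0991 448.6513]]
[[319.225  296.9843]
 [320.024  102.2446]]
shift [-0.      0.     -0.0002] twist [0.0754 0.0435 0.0072]
```

View pics/w3.png

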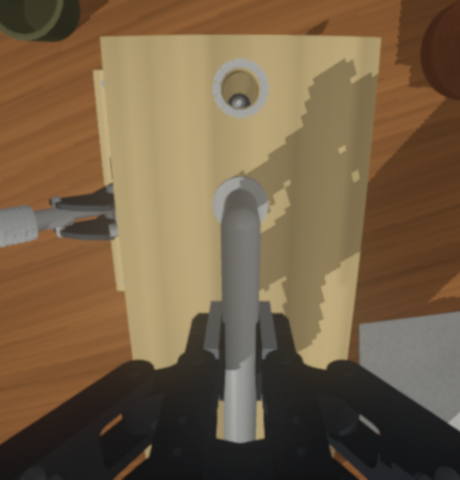

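Emit:
step_arm(xyz=[[0.015, 0, 0], [0.03, 0, 0], [0.035, 0, 0], [0.035, 0, 0], [0.03, 0, 0], [0.015, 0, 0], [0.005, 0, 0], [0, 0, 0]], twist=[[0, 0, 0], [0, 0, 0], [0, 0, 0], [0, 0, 0], [0, 0, 0], [0, 0, 0], [0, 0, 0], [0, 0, 0]], fingers=[1, 1, 1, 1, 1, 1, 1, 1])

```text
time_s: 11.58
position: [0.5204, -0.239, 0.1617]
ee_rot: [[0.001, -0.321, -0.947], [-0.0, -0.947, 0.321], [-1.0, 0.0, -0.001]]
ft_force: [-0.0, -0.2, -6.7]
width: 0.136
```

```bash
python3 - <<'E'
from h import *
s=r.get_state();p,R=s["position"],s["ee_rot"];print(p,s["time_s"],s["ft_force"],s["moment"])
im=optics.capture("wrist")
o=p+R@np.array([.0666,0,.0003]);print("o",o)
print("hole top/bot",proj("wrist",[o+R@np.array([-z,0,i*.095])for i in(-1,) for z in (.038,.026)],s))
print("pinb tip",proj("wrist",[[.6096,-.2693,.11]],s))
uv=proj("wrist",[o+R@np.array([-.038,0,-.095])],s)[0].astype(int);print(uv)
x0=uv[0]-50;y0=max(uv[1]-40,0)
cv2.imwrite("pics/z4.png",cv2.resize(im[y0:y0+80,x0:x0+100],(800,640)[:2] if 0 else (700,560),interpolation=cv2.INTER_CUBIC));print(x0,y0)
delta(p,R,[.520,-.2387,p[2]],down(-108.7))
E
```

```text
[ 0.5204 -0.239   0.1617] 11.575 [-0.0346 -0.2127 -6.6905] [ 0.0249  0.0148 -0.0237]
o [ 0.5202 -0.2389  0.0951]
hole top/bot [[319.3306  88.6182]
 [319.3593  90.4521]]
pinb tip [[319.4708  93.2573]]
[319  88]
269 48
shift [-0.     -0.0002  0.0005] twist [-0.0274 -0.0329 -0.0049]
```

View pics/z4.png

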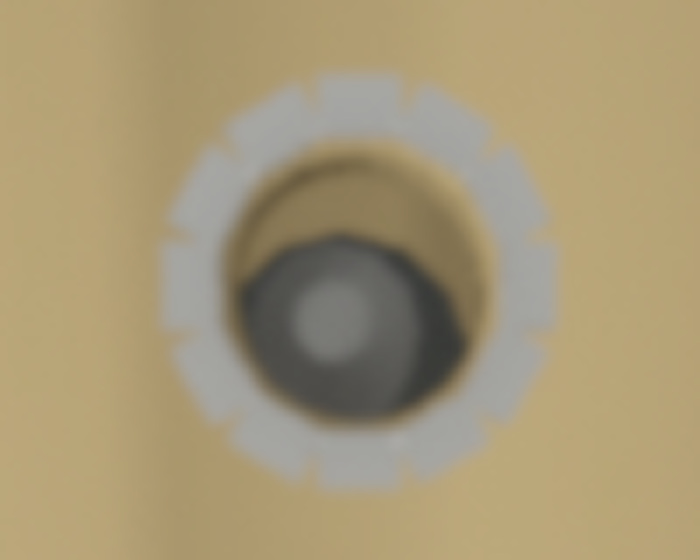

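Emit:
step_arm(xyz=[[0, -0.0013, 0.001], [0.006, 0, 0], [0.006, 0, 0], [0.004, 0, 0], [0.003, 0, 0], [0, 0, 0]], twist=[[0, 0, 0], [0, 0, 0], [0, 0, 0], [0, 0, 0], [0, 0, 0], [0, 0, 0]], fingers=[1, 1, 1, 1, 1, 1])

```text
time_s: 12.38
position: [0.5195, -0.2373, 0.142]
ee_rot: [[-0.0, -0.321, -0.947], [0.0, -0.947, 0.321], [-1.0, -0.0, 0.0]]
ft_force: [-0.3, 0.5, -7.5]
width: 0.133
```

```bash
python3 - <<'E'
from h import *
s=r.get_state();p,R=s["position"],s["ee_rot"];print(p,s["time_s"],s["ft_force"],s["moment"])
delta(p,R,[.520,-.2387,p[2]],down(-108.7))
E
```

```text
[ 0.5195 -0.2373  0.142 ] 12.375 [-0.3471  0.5421 -7.5489] [-0.0191  0.018   0.0156]
shift [-0.      0.0012 -0.0009] twist [-0.0295  0.0251  0.003 ]
```

Emit:
step_arm(xyz=[[0.003, 0, 0], [0.003, 0, 0], [0.003, 0, 0], [0, 0, 0]], twist=[[0, 0, 0], [0, 0, 0], [0, 0, 0], [0, 0, 0]], fingers=[1, 1, 1, 1])

```text
time_s: 12.88
position: [0.5194, -0.2372, 0.133]
ee_rot: [[-0.0, -0.321, -0.947], [0.0, -0.947, 0.321], [-1.0, -0.0, 0.001]]
ft_force: [-0.3, -0.0, -5.8]
width: 0.136
```

Emit:
step_arm(xyz=[[0.003, 0, 0], [0.003, 0, 0], [0.003, 0, 0], [0, 0, 0]], twist=[[0, 0, 0], [0, 0, 0], [0, 0, 0], [0, 0, 0]], fingers=[1, 1, 1, 1])

```text
time_s: 13.38
position: [0.5194, -0.2372, 0.124]
ee_rot: [[-0.0, -0.321, -0.947], [0.0, -0.947, 0.321], [-1.0, -0.0, 0.0]]
ft_force: [0.9, 0.4, -6.6]
width: 0.131
```

Emit:
step_arm(xyz=[[0.003, 0, 0], [0.002, 0, 0], [0.001, 0, 0], [0.001, 0, 0], [0.001, 0, 0], [0, 0, 0]], twist=[[0, 0, 0], [0, 0, 0], [0, 0, 0], [0, 0, 0], [0, 0, 0], [0, 0, 0]], fingers=[1, 1, 1, 1, 1, 1])

```text
time_s: 14.12
position: [0.5197, -0.2371, 0.1176]
ee_rot: [[0.001, -0.321, -0.947], [-0.0, -0.947, 0.321], [-1.0, -0.0, -0.001]]
ft_force: [-6.9, 6.1, 17.3]
width: 0.137
```

Emit:
step_arm(xyz=[[0, 0, 0], [0, 0, 0], [0, 0, 0], [0, 0, 0], [-0.02, 0, 0], [-0.04, 0, 0], [-0.05, 0, 0], [-0.05, 0, 0], [-0.05, 0, 0], [0, 0, 0]], twist=[[0, 0, 0], [0, 0, 0], [0, 0, 0], [0, 0, 0], [0, 0, 0], [0, 0, 0], [0, 0, 0], [0, 0, 0], [0, 0, 0], [0, 0, 0]], fingers=[0.5, 0.5, 0.5, 0.5, 0.5, 0.5, 0.5, 0.5, 0.5, 0.5])

```text
time_s: 15.38
position: [0.5212, -0.2382, 0.3302]
ee_rot: [[0.006, -0.321, -0.947], [-0.003, -0.947, 0.321], [-1.0, 0.001, -0.007]]
ft_force: [-0.2, 0.2, -0.8]
width: 0.5
```

```bash
python3 - <<'E'
from h import *
s=r.get_state();p,R=s["position"],s["ee_rot"];print(p,s["time_s"],s["ft_force"],s["width"],s["joint_pos"])
for c in ("wrist","side","top"):
    im=optics.capture(c);cv2.imwrite(f"pics/{c}5.png",im)
    for n in ("mould_top","top_handle","clamp_pivot","collar_grip","clamp_pad"):
        print(c,n,[(np.round(d["centre"],4).tolist(),round(d["score"],2)) for d in finder.place_of(c,n)][:2])
E
```

```text
[ 0.5212 -0.2382  0.3302] 15.375 [-0.21    0.1569 -0.8362] 0.5003104318075603 [-27.588   16.5852  95.6886  -0.0004  67.3373  81.1407]
wrist mould_top [([0.5165, -0.234, 0.0517], 0.61), ([0.5873, -0.5125, 0.0002], 0.23)]
wrist top_handle [([0.5165, -0.2338, 0.1203], 0.83), ([0.5871, -0.5146, 0.002], 0.71)]
wrist clamp_pivot [([0.5579, -0.1233, 0.0994], 0.73), ([0.5757, -0.0597, 0.1697], 0.73)]
wrist collar_grip []
wrist clamp_pad [([0.5431, -0.1615, 0.1719], 0.96), ([0.5598, -0.1249, 0.1007], 0.21)]
side mould_top [([0.5151, -0.2421, 0.0514], 0.87)]
side top_handle [([0.5212, -0.2326, 0.1228], 0.9), ([0.5179, -0.2353, 0.0521], 0.4)]
side clamp_pivot [([0.5638, -0.1225, 0.1027], 0.68)]
side collar_grip [([0.5734, -0.0622, 0.1616], 0.54)]
side clamp_pad [([0.5467, -0.1669, 0.1704], 0.53)]
top mould_top [([0.5162, -0.2365, 0.0498], 0.94), ([0.5347, -0.1905, 0.0008], 0.17)]
top top_handle [([0.5173, -0.2341, 0.1299], 0.65)]
top clamp_pivot [([0.5592, -0.1218, 0.0988], 0.91), ([0.5194, -0.2318, 0.0496], 0.25)]
top collar_grip [([0.5773, -0.0598, 0.1693], 0.72), ([0.5573, -0.1239, 0.1026], 0.28)]
top clamp_pad [([0.5416, -0.1622, 0.1696], 0.68)]
```

View pics/wrist5.png

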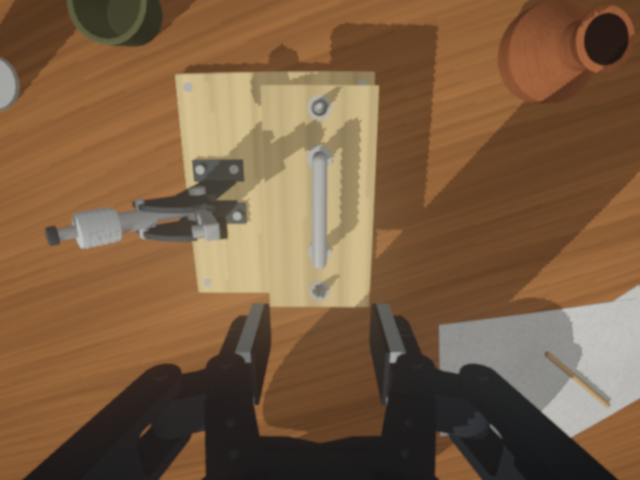

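Emit:
step_arm(xyz=[[0, -0.03, 0], [0, -0.045, 0], [0, -0.045, 0.001], [0, -0.04, 0.001], [0, -0.027, 0], [0, 0, 0]], twist=[[0, 0, 0], [0, 0, 0], [0, 0, 0], [0, 0, 0], [0, 0, 0], [-10, 0, 0]], fingers=[0.3, 0.2, 0.1, 0, 0, 0])

```text
time_s: 17.02
position: [0.5782, -0.0577, 0.3263]
ee_rot: [[0.0, -0.147, -0.989], [0.0, -0.989, 0.147], [-1.0, -0.0, -0.0]]
ft_force: [-0.5, 0.1, -0.3]
width: 1.006
```

Emit:
step_arm(xyz=[[0, 0, 0], [0, 0, 0], [0, 0, 0], [0, 0, 0], [0, 0, 0], [0, 0, 0], [0, 0, 0], [0, 0, 0], [0, 0, 0]], twist=[[-10, 0, 0], [-10, 0, 0], [-10, 0, 0], [-10, 0, 0], [-10, 0, 0], [-10, 0, 0], [-10, 0, 0], [-10, 0, 0], [0, 0, 0]], fingers=[0, 0, 0, 0, 0, 0, 0, 0, 0])

```text
time_s: 18.15
position: [0.5778, -0.0596, 0.3263]
ee_rot: [[0.0, 0.947, -0.322], [-0.0, -0.322, -0.947], [-1.0, 0.0, 0.0]]
ft_force: [0.3, -0.4, 0.3]
width: 0.998
```

```bash
python3 - <<'E'
from h import *
s=r.get_state();p,R=s["position"],s["ee_rot"];print(p,R,s["time_s"],s["ft_force"],s["width"],s["joint_pos"])
im=optics.capture("wrist");cv2.imwrite("pics/w6.png",im)
for n in ("clamp_pivot","collar_grip","clamp_pad"):
    print(n,[(np.round(d["centre"],4).tolist(),round(d["score"],2)) for d in finder.place_of("wrist",n)][:2])
ux=np.array([.947,-.321,0]);uy=np.array([.321,.947,0]);Z=np.array([0,0,1.])
pv=np.array([.5195,-.237,.101])+.12*uy
k=.5**.5;st=k*(uy+Z);pts=[pv+.094*st,pv+.132*st,pv+.110*st+.015*ux,pv+.110*st-.015*ux,pv+.078*st+.015*ux,pv+.078*st-.015*ux]
print(pts[0],proj("wrist",pts,s))
delta(p,R,pts[0]-.008*Z,down(-18.7))
E
```

```text
[ 0.5778 -0.0596  0.3263] [[ 0.      0.9468 -0.3219]
 [-0.     -0.3219 -0.9468]
 [-1.      0.0001  0.    ]] 18.15 [ 0.3307 -0.3794  0.2644] 0.9980400144021652 [-8.8803 17.6426 94.7271 -0.0011 67.6273  9.9011]
clamp_pivot [([0.559, -0.1264, 0.099], 0.9)]
collar_grip [([0.5735, -0.0565, 0.1661], 0.67)]
clamp_pad [([0.5424, -0.164, 0.1721], 0.65)]
[ 0.5794 -0.0604  0.1675] [[321.3789 224.1368]
 [321.599  198.5055]
 [341.0308 214.0877]
 [301.8967 214.0832]
 [339.0934 233.2871]
 [303.5042 233.2854]]
shift [0.1669 0.0018 0.0002] twist [-0.0809  0.0005 -0.0032]
```

View pics/w6.png

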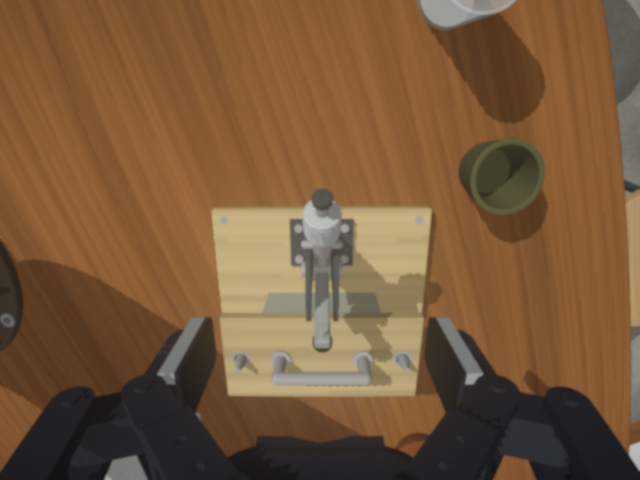

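Emit:
step_arm(xyz=[[0.02, 0.002, 0], [0.04, 0, 0], [0.04, 0, 0], [0.035, 0, 0], [0.02, 0, 0], [0.01, 0, 0], [0.002, 0, 0], [0, 0, 0]], twist=[[0, 0, 0], [0, 0, 0], [0, 0, 0], [0, 0, 0], [0, 0, 0], [0, 0, 0], [0, 0, 0], [0, 0, 0]], fingers=[0, 0, 0, 0, 0, 0, 0, 0])

```text
time_s: 19.35
position: [0.5801, -0.0603, 0.16]
ee_rot: [[0.001, 0.947, -0.322], [-0.0, -0.322, -0.947], [-1.0, 0.001, -0.0]]
ft_force: [0.4, 0.1, 0.4]
width: 0.996
```

Emit:
step_arm(xyz=[[0, 0, 0], [0, 0, 0], [0, 0, 0], [0, 0, 0], [0, 0, 0], [0, 0, 0], [0, 0, 0]], twist=[[0, 0, 0], [0, 0, 0], [0, 0, 0], [0, 0, 0], [0, 0, 0], [0, 0, 0], [0, 0, 0]], fingers=[1, 1, 1, 1, 1, 1, 1], force=50)

```text
time_s: 20.23
position: [0.5794, -0.06, 0.1597]
ee_rot: [[-0.0, 0.947, -0.321], [0.0, -0.321, -0.947], [-1.0, -0.0, -0.0]]
ft_force: [-3.7, 2.4, 7.5]
width: 0.334
```

Emit:
step_arm(xyz=[[-0.002, 0, -0.002], [-0.002, 0, -0.002], [-0.002, 0, -0.002], [-0.002, 0, -0.002], [0, 0, 0], [0, 0, 0]], twist=[[0, 0, 0], [0, 0, 0], [0, 0, 0], [0, 0, 0], [0, 0, 0], [0, 0, 0]], fingers=[1, 1, 1, 1, 1, 1])

```text
time_s: 20.98
position: [0.5815, -0.0531, 0.1668]
ee_rot: [[-0.001, 0.947, -0.321], [-0.001, -0.321, -0.947], [-1.0, -0.001, 0.001]]
ft_force: [-2.8, -5.4, -5.3]
width: 0.336
```

```bash
python3 - <<'E'
from h import *
s=r.get_state();p,R=s["position"],s["ee_rot"];f=s["ft_force"];print(p,s["time_s"],f,"rig y,z",f@[.321,.947,0],f[2],s["width"])
t=np.radians(45-np.linspace(0,65,14));X=.1053*np.c_[np.cos(t),np.sin(t)] # z,y
d=np.diff(X,axis=0);print("tool x,z:\n",-d)
E
```

```text
[ 0.5815 -0.0531  0.1668] 20.975 [-2.7593 -5.4352 -5.2914] rig y,z -6.032837578986684 -5.29141022396444 0.33594294225633625
tool x,z:
 [[-0.0062  0.0068]
 [-0.0056  0.0073]
 [-0.0049  0.0077]
 [-0.0042  0.0081]
 [-0.0035  0.0085]
 [-0.0028  0.0088]
 [-0.002   0.009 ]
 [-0.0012  0.0091]
 [-0.0004  0.0092]
 [ 0.0004  0.0092]
 [ 0.0012  0.0091]
 [ 0.002   0.009 ]
 [ 0.0028  0.0088]]
```

Emit:
step_arm(xyz=[[-0.0062, 0, 0.0068], [-0.0056, 0, 0.0073], [-0.0049, 0, 0.0077], [-0.0042, 0, 0.0081], [0, 0, 0]], twist=[[0, 0, 0], [0, 0, 0], [0, 0, 0], [0, 0, 0], [0, 0, 0]], fingers=[1, 1, 1, 1, 1])

```text
time_s: 21.6
position: [0.5721, -0.0816, 0.1885]
ee_rot: [[-0.001, 0.947, -0.322], [-0.0, -0.322, -0.947], [-1.0, -0.0, 0.0]]
ft_force: [-4.2, -1.8, -7.6]
width: 0.333
```

```bash
cat > st.py <<'E'
from h import *
s=r.get_state();p,R=s["position"],s["ee_rot"];f=s["ft_force"]
uy=np.array([.321,.947,0]);pv=np.array([.5195,-.237,.101])+.12*uy
q=p+R@[-.008,0,0]-pv;y,z=q@uy,q[2];n=np.array([y,z])/np.hypot(y,z)
fr=np.array([f@uy,f[2]]);print(s["time_s"],"angle",np.degrees(np.arctan2(y,z)),"R",np.hypot(y,z),"f radial",fr@n,"tang(+y)",fr@[n[1],-n[0]],"fx",f@[.947,-.321,0],s["width"])
E
python3 st.py
```

```text
21.6 angle 24.757309806290465 R 0.10513075127471473 f radial -8.149132714208584 tang(+y) 0.4154084611632744 fx -3.438051108335363 0.33292987207001656
```

Emit:
step_arm(xyz=[[-0.0035, 0, 0.0085], [-0.0028, 0, 0.0088], [-0.002, 0, 0.009], [-0.0012, 0, 0.0091], [-0.0004, 0, 0.0092], [0.0004, 0, 0.0092], [0.0012, 0, 0.0091], [0, 0, 0]], twist=[[0, 0, 0], [0, 0, 0], [0, 0, 0], [0, 0, 0], [0, 0, 0], [0, 0, 0], [0, 0, 0], [0, 0, 0]], fingers=[1, 1, 1, 1, 1, 1, 1, 1])

```text
time_s: 22.6
position: [0.5529, -0.1415, 0.1969]
ee_rot: [[0.001, 0.947, -0.322], [-0.001, -0.322, -0.947], [-1.0, 0.002, 0.0]]
ft_force: [-0.8, -0.4, 0.1]
width: 0.004
```

```bash
python3 st.py
```

```text
22.6 angle -10.242980562484032 R 0.10560789769678473 f radial 0.24412397182201218 tang(+y) -0.5978460780178935 fx -0.5785250160130126 0.004097127367370799
```

```bash
python3 - <<'E'
from h import *
a=optics.capture("wrist");
for n in ("collar_grip","clamp_pad","clamp_pivot"):
    print(n,[(np.round(d["centre"],4).tolist(),round(d["score"],2)) for d in finder.place_of("wrist",n)][:2])
b=optics.capture("side")
for n in ("collar_grip","clamp_pad","clamp_pivot"):
    print(n,[(np.round(d["centre"],4).tolist(),round(d["score"],2)) for d in finder.place_of("side",n)][:2])
b=cv2.resize(b[150:310,310:460],(450,480),interpolation=cv2.INTER_CUBIC)
cv2.imwrite("pics/m7.png",np.hstack([a[:,150:500],b]))
E
```

```text
collar_grip [([0.559, -0.1063, 0.1986], 0.85)]
clamp_pad []
clamp_pivot []
collar_grip [([0.5617, -0.1055, 0.1985], 0.54)]
clamp_pad [([0.5357, -0.197, 0.1311], 0.52)]
clamp_pivot [([0.5619, -0.1195, 0.1039], 0.58)]
```

View pics/m7.png

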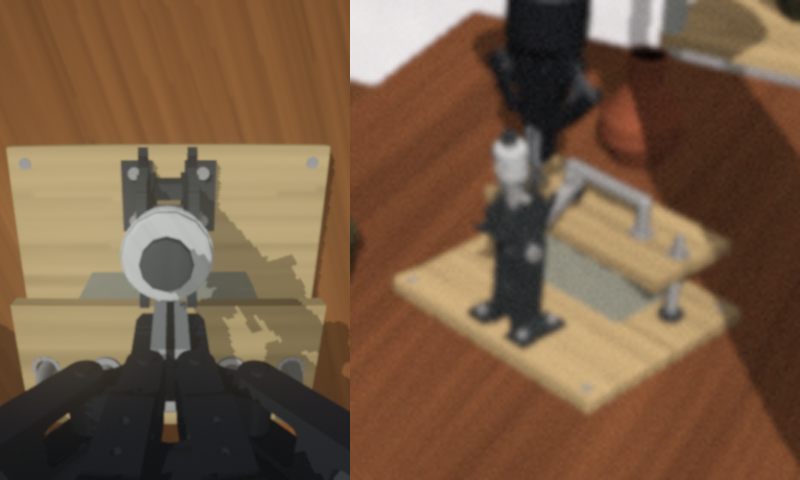

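Emit:
step_arm(xyz=[[-0.02, 0, 0], [-0.035, 0, 0], [-0.025, 0, 0], [0, 0, -0.02], [0, 0, -0.0155], [0, 0, 0], [0, 0, 0]], twist=[[0, 0, 0], [0, 0, 0], [0, 0, 0], [0, 0, 0], [0, 0, 0], [0, 0, 0], [0, 0, 0]], fingers=[1, 0.5, 0, 0, 0, 0, 0])

```text
time_s: 23.88
position: [0.5635, -0.1066, 0.2757]
ee_rot: [[-0.001, 0.947, -0.32], [0.0, -0.32, -0.947], [-1.0, -0.001, 0.0]]
ft_force: [0.0, -0.1, -0.1]
width: 1.002
```

```bash
python3 - <<'E'
import st
from h import *
print(st.p)
a=optics.capture("wrist");
for n in ("collar_grip","clamp_pad"):
    print(n,[(np.round(d["centre"],4).tolist(),round(d["score"],2)) for d in finder.place_of("wrist",n)][:2])
for ang in (8,10,12):
    t=np.radians(ang);u=np.sin(t)*st.uy+np.array([0,0,np.cos(t)])
    print(ang,proj("wrist",[st.pv+.132*u,st.pv+.102*u,st.pv+.118*u],st.s))
cv2.imwrite("pics/w8.png",a[:,120:520])
E
```

```text
23.875 angle 5.505171387345311 R 0.18359043998185093 f radial -0.1098571806828057 tang(+y) -0.1192601368643788 fx 0.08296537126096358 1.0018027114242463
[ 0.5635 -0.1066  0.2757]
collar_grip [([0.5583, -0.1035, 0.2016], 0.78)]
clamp_pad [([0.5344, -0.1942, 0.133], 0.74)]
8 [[319.2911 284.6162]
 [319.3906 269.3827]
 [319.341  276.9711]]
10 [[319.3065 275.9588]
 [319.4013 263.5345]
 [319.3541 269.7183]]
12 [[319.3226 267.1502]
 [319.4124 257.6095]
 [319.3677 262.3548]]
```

View pics/w8.png

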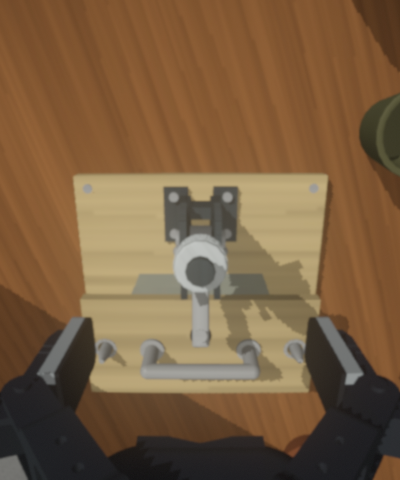

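Emit:
step_arm(xyz=[[0.015, 0, -0.001], [0.025, 0, 0], [0.022, 0, 0], [0.015, 0, 0], [0.0055, 0, 0], [0, 0, 0]], twist=[[0, 0, 0], [0, 0, 0], [0, 0, 0], [0, 0, 0], [0, 0, 0], [0, 0, 0]], fingers=[0, 0, 0, 0, 0, 0])

```text
time_s: 24.78
position: [0.5642, -0.106, 0.1939]
ee_rot: [[-0.0, 0.947, -0.321], [0.0, -0.321, -0.947], [-1.0, -0.0, 0.0]]
ft_force: [-0.4, -0.0, 0.3]
width: 0.998
```

Emit:
step_arm(xyz=[[0, 0, 0], [0, 0, 0], [0, 0, 0], [0, 0, 0], [0, 0, 0], [0, 0, 0]], twist=[[0, 0, 0], [0, 0, 0], [0, 0, 0], [0, 0, 0], [0, 0, 0], [0, 0, 0]], fingers=[1, 1, 1, 1, 1, 1], force=80)

```text
time_s: 25.52
position: [0.564, -0.1056, 0.1945]
ee_rot: [[0.0, 0.947, -0.321], [0.0, -0.321, -0.947], [-1.0, -0.0, -0.0]]
ft_force: [-3.5, 2.7, 7.7]
width: 0.331
```

```bash
python3 st.py
```

```text
25.525 angle 10.449728018346763 R 0.10323215874995617 f radial 7.840102482944126 tang(+y) 0.013507518625836596 fx -4.174442638953148 0.33094095330574824
```

Emit:
step_arm(xyz=[[-0.002, 0, 0], [-0.002, 0, -0.0005], [-0.0008, 0, 0.005], [-0.0008, 0, 0.005], [-0.0008, 0, 0.005], [0, 0, 0]], twist=[[0, 0, 0], [0, 0, 0], [0, 3, 0], [0, 3, 0], [0, 3, 0], [0, 0, 0]], fingers=[1, 1, 1, 1, 1, 1])

```text
time_s: 26.28
position: [0.5589, -0.1206, 0.1992]
ee_rot: [[0.049, 0.946, -0.319], [0.148, -0.323, -0.935], [-0.988, -0.001, -0.156]]
ft_force: [-0.1, 2.0, -9.0]
width: 0.333
```

```bash
python3 st.py
```

```text
26.275 angle 0.9077796276317327 R 0.10613293029837376 f radial -9.013867545419135 tang(+y) 1.9959245728882142 fx -0.6918112426836164 0.3327200859823946
```

Emit:
step_arm(xyz=[[0.0004, 0, 0.005], [-0.0008, 0, 0.005], [-0.0008, 0, 0.005], [-0.0008, 0, 0.005], [0, 0, 0]], twist=[[0, 3, 0], [0, 3, 0], [0, 3, 0], [0, 3, 0], [0, 0, 0]], fingers=[1, 1, 1, 1, 1])

```text
time_s: 26.9
position: [0.5526, -0.1391, 0.1963]
ee_rot: [[0.114, 0.947, -0.301], [0.339, -0.322, -0.884], [-0.934, -0.002, -0.357]]
ft_force: [-0.4, 0.7, -8.5]
width: 0.331
```

```bash
python3 st.py
```

```text
26.9 angle -10.726872095823985 R 0.10457565559368892 f radial -8.462205201681575 tang(+y) -1.0788871205839081 fx -0.5837392941139757 0.33087060255692796
```

Emit:
step_arm(xyz=[[-0.0008, 0, 0.005], [-0.0008, 0, 0.005], [-0.0008, 0, 0.005], [0, 0, 0]], twist=[[0, 3, 0], [0, 3, 0], [0, 3, 0], [0, 0, 0]], fingers=[1, 1, 1, 1])

```text
time_s: 27.4
position: [0.5481, -0.1527, 0.1924]
ee_rot: [[0.159, 0.947, -0.28], [0.472, -0.322, -0.821], [-0.867, -0.002, -0.499]]
ft_force: [-0.2, 1.7, -8.1]
width: 0.327
```

```bash
python3 st.py
```

```text
27.4 angle -19.555104427521318 R 0.10434948041784227 f radial -8.130149670330622 tang(+y) -1.2991230730887986 fx -0.7501322475384752 0.32741898584843204
```

Emit:
step_arm(xyz=[[-0.0002, 0, 0.0012], [0, 0, 0]], twist=[[0, 0.7, 0], [0, 0, 0]], fingers=[1, 1])

```text
time_s: 27.65
position: [0.5479, -0.1532, 0.1925]
ee_rot: [[0.163, 0.947, -0.276], [0.483, -0.32, -0.815], [-0.86, -0.0, -0.51]]
ft_force: [-2.8, 1.5, -9.8]
width: 0.331
```

```bash
python3 st.py
```

```text
27.65 angle -19.891922088917994 R 0.10465850501803656 f radial -9.408610480614286 tang(+y) -2.8105884768031264 fx -3.142816354503768 0.3305993424616709
```

Emit:
step_arm(xyz=[[0.002, 0, 0.0004], [0.002, 0, 0.0004], [0.002, 0, 0.0004], [0, 0, 0]], twist=[[0, 0, 0], [0, 0, 0], [0, 0, 0], [0, 0, 0]], fingers=[1, 1, 1, 1])

```text
time_s: 28.15
position: [0.5485, -0.1516, 0.1866]
ee_rot: [[0.164, 0.947, -0.276], [0.484, -0.321, -0.814], [-0.86, -0.0, -0.511]]
ft_force: [-3.9, 0.2, -6.2]
width: 0.325
```

```bash
python3 st.py
```

```text
28.15 angle -20.101331333219687 R 0.09849455240325046 f radial -5.427661201866587 tang(+y) -3.0890016468842934 fx -3.7896089025687325 0.3254098794100651
```

Emit:
step_arm(xyz=[[0.002, 0, 0.0004], [0.001, 0, 0.0002], [0, 0, 0]], twist=[[0, 0, 0], [0, 0, 0], [0, 0, 0]], fingers=[1, 1, 1])

```text
time_s: 28.52
position: [0.5489, -0.1508, 0.184]
ee_rot: [[0.164, 0.947, -0.276], [0.484, -0.321, -0.814], [-0.86, -0.0, -0.511]]
ft_force: [-5.7, 1.7, -5.2]
width: 0.33
```

```bash
python3 st.py
```

```text
28.525 angle -20.162168541808715 R 0.09570989432918531 f radial -4.791417398188833 tang(+y) -2.037087080144511 fx -5.92126079315522 0.3303103550367823
```

Emit:
step_arm(xyz=[[0, 0, 0], [0, 0, 0], [0, 0, 0], [0, 0, 0], [0, 0, 0], [-0.02, 0, 0], [-0.04, 0, 0], [-0.05, 0, 0], [-0.05, 0, 0], [0, 0, 0]], twist=[[0, 0, 0], [0, 0, 0], [0, 0, 0], [0, 0, 0], [0, 0, 0], [0, 0, 0], [0, 0, 0], [0, 0, 0], [0, 0, 0], [0, 0, 0]], fingers=[0, 0, 0, 0, 0, 0, 0, 0, 0, 0])

```text
time_s: 29.78
position: [0.5235, -0.2305, 0.3244]
ee_rot: [[0.168, 0.946, -0.275], [0.48, -0.323, -0.816], [-0.861, 0.005, -0.509]]
ft_force: [0.3, 0.7, -0.9]
width: 1.0
```

```bash
python3 - <<'E'
import st
from h import *
for c in ("wrist","side","top"):
    im=optics.capture(c);cv2.imwrite(f"pics/{c}9.png",im)
    for n in ("mould_top","collar_grip","clamp_pad","water_cup","pinch_pot","glaze_jar","clay_vase"):
        print(c,n,[(np.round(d["centre"],4).tolist(),round(d["score"],2)) for d in finder.place_of(c,n)][:2])
t=np.radians(-20);u=np.sin(t)*st.uy+np.array([0,0,np.cos(t)])
for c in ("wrist","side"): print(proj(c,[st.pv+k*u for k in(.132,.110,.102,.094,.078)],st.s).round(1).tolist())
a=cv2.imread("pics/wrist9.png");b=cv2.imread("pics/side9.png")
cv2.imwrite("pics/m9.png",np.hstack([a[:,140:490],cv2.resize(b[170:290,340:450],(440,480),interpolation=cv2.INTER_CUBIC)]))
E
```

```text
29.775 angle -26.864495598558616 R 0.25810116975148933 f radial -1.1287272453077624 tang(+y) 0.28084970647465457 fx 0.09874711686370309 0.9996341375688751
wrist mould_top [([0.5197, -0.2379, 0.0504], 0.67)]
wrist collar_grip [([0.5412, -0.1565, 0.1882], 0.91), ([0.5341, -0.1931, 0.0003], 0.4)]
wrist clamp_pad [([0.5329, -0.1985, 0.0915], 0.95)]
wrist water_cup [([0.7768, 0.0941, -0.0023], 0.81), ([0.6105, -0.2719, 0.1079], 0.53)]
wrist pinch_pot [([0.7767, -0.0994, 0.0014], 0.71), ([0.5178, -0.2361, 0.0482], 0.35)]
wrist glaze_jar []
wrist clay_vase []
side mould_top [([0.5161, -0.2369, 0.0497], 0.98)]
side collar_grip [([0.5378, -0.1925, 0.0013], 0.6), ([0.5459, -0.1537, 0.1864], 0.48)]
side clamp_pad [([0.5354, -0.2003, 0.0878], 0.86)]
side water_cup [([0.7695, 0.0945, -0.0014], 0.56)]
side pinch_pot [([0.7764, -0.1009, -0.0015], 0.67), ([0.6087, -0.268, 0.1091], 0.46)]
side glaze_jar [([0.573, 0.5343, 0.0018], 0.96)]
side clay_vase [([0.5862, -0.5103, -0.0026], 0.66)]
top mould_top [([0.5193, -0.2344, 0.0473], 0.84), ([0.5329, -0.1964, 0.0899], 0.47)]
top collar_grip [([0.5442, -0.1573, 0.1931], 0.54)]
top clamp_pad [([0.5279, -0.1951, 0.0904], 0.54)]
top water_cup [([0.7777, 0.0938, -0.0014], 0.83), ([0.5161, -0.2359, 0.0519], 0.72)]
top pinch_pot [([0.774, -0.1055, 0.0004], 0.72)]
top glaze_jar [([0.5763, 0.5364, -0.0035], 0.91)]
top clay_vase [([0.6108, -0.2669, 0.1103], 0.62)]
[[316.1, 229.0], [316.2, 225.7], [316.2, 224.7], [316.3, 223.7], [316.4, 221.8]]
[[379.5, 187.8], [377.1, 195.2], [376.3, 197.9], [375.4, 200.6], [373.7, 205.9]]
```

View pics/m9.png

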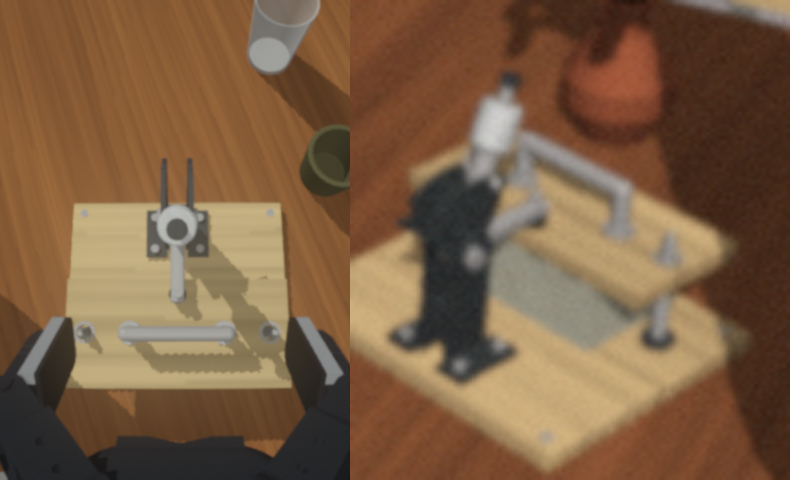

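```bash
python3 -c "
from cell import r
print(r.hand_in())"
```

```text
the job is handed in; nothing more can be done
None
```

The mould is closed and clamped, and I handed the job in at about 30 s of the 72 s allowed. I lowered the top half over both guide pins onto the lower half. Then I lifted the collar, swung the lever over, let the collar into the locked notch, and backed the gripper clear.

**Slip on the way:** my first grip on the collar, at 50 N, came off partway through the swing. The lever stayed on the rim about 10° short of upright. I gripped it again at 80 N and turned the tool along with the lever for the rest.

**Last checks:**
- **Top half:** it reads within about 4 mm of the seat in all three cameras. The pins show through both holes, and the hand met firm contact at the expected seated height.
- **Lever:** the hand measured about −20°, the locked position. The pad reads 88–92 mm above the bench, and the plate's top is at 89 mm.
- **Collar:** before I let go it was within 2 mm of fully down, well below the 8 mm where it would ride on the rim, and the side picture shows it down. I did not push on the lever to prove the lock holds.
- **Cup, pot, jar and vase:** each reads within a few millimetres of its starting position. The jar showed up only in the side and top views, and the vase only in the side view. The top view's single "vase" report was actually a guide pin.

The networks also gave a few other false reports, such as a collar at bench level, which the pictures ruled out.

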